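# Set up the bread slicer for the next loaf

### The job

Get the bread slicer ready: set its black selector knob to the yellow mark, lower the crusty tin loaf (do not drop it) flat into the slicer's feed trough, and, only once the loaf lies in there, lift the red-handled gauge lever over the teeth and drop it fully home in the notch marked by the red dot. The knob can be set at any time. Leave the other things standing where they are.

Things in the scene. Friction and masses are not known exactly. Their poses are not given: they have to be found in the camera images.
- slicer: white bread slicer fixed to the counter, base 320 x 470 x 50 mm (x from -185 to +135 mm, y -235 to +235 mm); origin on the underside, x away from the robot at yaw 0, y to the robot's left. Its deck is 50 mm high. A grey blade housing, 150 x 55 mm, 160 mm high above the counter, stands on it at x 50, y 195 mm
- trough (a point): centre of the floor of the feed trough (at deck height, slicer x 75, y -10 mm; the point's axes are the slicer's). The trough is long in slicer y: inside 80 mm wide (x) and 280 mm long (y), with aluminium rails 20 mm high and 6 mm thick all round
- loaf: light brown tin loaf with floury stripes on top, 160 (its x) x 60 (its y) x 60 mm, about 0.35 kg, rigid; origin at the centre of its underside. It lies loose on the counter left or right of the slicer, and goes into the trough lengthwise along slicer y. For the fingers to stay above the trough's rails grip it high, TCP about 47 mm above its underside
- loaf_mid (a point): centre of the loaf, 30 mm above its underside
- lever_pivot (a point): foot of the lever's upright spindle at deck height (slicer x 5, y -100 mm). Six steel teeth, 12 mm wide, 18.5 mm high, round-topped, stand 90 mm from it at 22, 40 and 58 degrees either side of slicer -x. The notches are the 16 mm gaps between neighbouring teeth, at -49, -31, +31 and +49 degrees; the lever starts loose in the wide gap in the middle
- lever_handle (a point): point on the axis of the lever's red upright handle, the height to grip. The handle is a cylinder 24 mm in diameter, 125 mm from the spindle, from 40 mm below to 20 mm above this point, i.e. its top is 128 mm above the counter with the lever down. The steel lever arm (12 x 12 mm, 6 to 18 mm above the deck when down) joins it to the spindle
- lever_pointer (a point): point on the arm's line 155 mm from the spindle, in line with spindle and handle; above the red dot when the lever is in that notch
- lever_swing (a joint): angle of the lever about its vertical spindle, rad: 0 points to slicer -x, positive counter-clockwise from above (the handle moves to slicer -y); range -1.05 to 1.05. Light friction (0.05 N m).
- lever_lift (a joint): how far the whole lever is lifted straight up its spindle, m: 0 is down (fully home in a notch or down in the neutral gap), stop at 0.032. A spring and its weight press it down with 5 N at 0, 9 N at the stop. It must be lifted 13 mm or more to pass a tooth; lying on top of a tooth it reads about 0.0125
- mark_red: red enamel dot, 19 mm across and 3 mm thick, on the deck 155 mm from the spindle, in line with the notch to use (white dots mark the other three); origin under its centre
- selector_grip (a point): on the upright axis of the black selector knob (slicer x -100, y 105 mm), 86 mm above the counter, a good TCP height. Its grip is an upright bar 62 mm long, 16 mm thick, from 64 to 97 mm above the counter, on a disc 68 mm across; pinch it across its thickness from above
- selector_pointer (a point): point 54 mm from the knob's axis in the direction of its pointer (the end of the bar with the white line); above the yellow dot when the knob is set to it
- selector (a joint): angle of the knob, rad, growing clockwise from above, range 0 to 2.52, with click stops every 0.42; at 1.26, near where it starts, the pointer looks to slicer -x. About 0.1 N m passes a click
- mark_yellow: yellow dot, 14 mm across, on the deck 54 mm from the knob's axis, at the click stop to use (0, 0.42, 2.10 or 2.52 on selector; grey dots mark the other three); origin under its centre
- boule: dark round bread, 128 mm across, 66 mm high, loose bystander, origin under its centre; leave it alone
- milk: white milk bottle with blue cap, 66 mm across, 190 mm high, loose bystander, origin under its centre; leave it alone
- jam: amber jam jar with red cap, 72 mm across, 100 mm high (a mug and a can, up to 90 mm high, stand between slicer and robot, and bread trays and crates up to 160 mm high beyond x 0.79 m and |y| 0.55 m), loose bystander, origin under its centre; leave it alone
- shaker: steel flour shaker, 50 mm across, 75 mm high, standing on the slicer's deck just beyond the trough's right (slicer -y) end, loose bystander, origin under its centre; leave it alone
- brush: small wooden crumb brush, 24 x 110 x 22 mm, lying along slicer y on the slicer's deck between selector and trough, loose bystander, origin under its centre; leave it alone
Not all that is in view belongs to the job. Several things have the shape of the loaf; the one meant has the colours described above.

How it is judged:
On the way, in this order (a step that is already met when the one before it is completed fails the run):
1. the loaf lies flat in the trough, let go (x of loaf_mid in the frame of trough between -0.016 and 0.016 m and y of loaf_mid in the frame of trough between -0.065 and 0.065 m and z of loaf_mid in the frame of trough between 0.025 and 0.036 m and angle between the x axis of loaf and the y axis of slicer, either way round below 0.2 rad and contact force between the fingers and loaf below 0.1 N), for 0.2 s.
2. then the lever is fully home in the notch at the red dot (value of joint lever_lift below 0.004 m and horizontal distance between lever_pointer and mark_red below 0.012 m), for 0.2 s.
At the end, for the whole second after the job is handed in: The loaf lies let go on the trough's floor inside the rails (centre 25 to 36 mm above the floor, lengthwise within 0.2 rad); the lever is down (lift under 4 mm), its pointer point within 12 mm of the red dot; the knob's pointer point is within 9.5 mm of the yellow dot; all at rest (all of step 1 and all of step 2 and horizontal distance between selector_pointer and mark_yellow below 0.0095 m and linear speed of loaf below 0.02 m/s and velocity of joint lever_swing between -0.1 and 0.1 rad/s); the robot touches nothing.
It fails at once if the loaf is let go more than 30 mm above the trough's floor (z of loaf_mid in the frame of trough above 0.06 m and horizontal distance between loaf_mid and trough below 0.14 m and contact force between the fingers and loaf below 0.01 N).
It fails at once if a bystander is shifted more than 30 mm (distance of any of boule, milk, jam, shaker, brush from where it was at the start of the episode above 0.03 m).
It also fails if it takes over 69 s, if anything falls off the work surface, if the arm or the gripper's body presses on something with over 40 N, if the wrist force passes 120 N, or if a joint passes its speed limit or range.

### The arm

A 7-joint arm with a two-finger parallel gripper is mounted at the origin on the work surface. World frame = base frame: x ahead of the robot, y to its left, z up, the work surface at z = 0. Lengths are in m, angles in rad, forces in N, time in s.
With the tool pointing down it reaches from about 0.425 to 0.95 m from the base axis. Payload 4.7 kg.
Tool frame: the origin (TCP) lies between the finger pads, 19 mm behind the fingertips; this is the grasp point; z points along the fingers, y is the line along which they close (so a half turn about z gives the same grasp; the last joint's range is limited). The gripper opens to 85 mm and grips with 20 to 120 N. Pads are 22 mm wide; open, the fingers measure 114 mm over their backs; the gripper's body (76 mm by 85 mm) begins 54 mm behind the grasp point. The pads swing forward as they close: fully open they stand 13 mm farther back than shut.
Start: joints at [1.165, 0.469, -0.049, 1.532, 0.024, 1.141, -0.082], TCP at [0.248, -0.628, 0.25] pointing down, gripper open.
Joint ranges: [-2.59, 2.59], [-0.33, 1.99], [-1.39, 1.29], [0.1, 2.45], [-1.04, 4.18], [0.21, 1.99], [-2.66, 2.66]. Speed limits (rad/s): [2.57, 2.57, 3.14, 3.14, 3.14, 3.14, 3.14].

### API

Orientations are given as a unit quaternion [x, y, z, w].
In Python, from bench import ctrl gives the robot as it stands.
- The arm moves only by the tool play_rows, never from a script. Its argument "motion" is a list that holds one entry, the list of rows, each a list of 4 numbers: the shift along the tool's x, y, z in mm, then the turn about the tool's z in degrees. In form: [[[x, y, z, yaw], ...]]. A call has 1 to 10 rows; each row is the pose to reach, as a shift and turn from the pose commanded when the call began, along the tool's axes at that moment; what a row does not reach only later rows make up. A row lasts 1/12 s, in which the tool goes at most 41.7 mm and 7.16 degrees, less where a joint would pass 70% of its speed; a pose out of reach is approached as far as the arm can. A call with a gripper value outside its range is refused whole. "jaw" is the opening, from 0 (shut) to 1 (fully open), set as the call begins (left out, the last holds). The fingers move at their own pace and stop on an object; "squeeze" is the grip in N (left out, the last holds). Time passes only in rows, so rows that repeat a pose let the fingers close. It gives the time, the measured TCP pose, the force, the opening and the grip force at its end, in the units of the state.
- ctrl.observe(): the state, without advancing time (a new reading comes with each control period).
- ctrl.read_camera(name): name is "scene" or "top" or "wrist"; returns a dict with "color" (400x640x3 uint8, blue, green, red), "depth" (400x640 float32, m along the optical axis (not along the pixel's ray), 0 where there is no reading), "mtx" (3x3 intrinsics, pixels), "R" (3x3) and "t" (3): a world point X has camera coordinates R X + t. Camera axes: x right, y down, z forward; pixel columns grow to the right and rows downward; lengths in m; the calibration is good to about 2 mm. A picture is of the moment at which its call begins.
- ctrl.sign_off(): hands the job in; it is judged then, once.
The state is a dict: "time_s": time; "q": joint angles; "dq": joint speeds; "joint_torque": joint torques, N m; "eef_pos": TCP position; "tcp_rot": TCP orientation; "ft_force": force on the tool from outside, world axes, zero at the start; "ft_torque": the same for the moment, N m; "finger_gap": finger opening in m; "gripper_force": force on a finger pad.
Only numpy, scipy, OpenCV 4.12 (cv2) and the standard library are available. Lean on these libraries where they do the work, as an engineer would, in place of code of your own. Each camera call takes 0.05 s, during which the arm holds its last target. There are 200 camera calls.

## Working session

There is one attempt and no reset: what is moved stays moved. The work goes in short steps, Python scripts to look and compute and a tool call to move; the robot and the scene stay as the last step left them, time stands still between calls to the robot, and variables do not carry over. Pictures are saved under pics/ and viewed, at most 10 in all, crops included, and the job is handed in when it is done.

Besides the shell and the picture viewer there is one more tool, called after "Request:" as a command line: name --argument value ..., lists and objects as JSON in quotes. play_rows: Moves the arm, as the interface text tells. Its arguments: {"type":"object","properties":{"motion":{"type":"array","items":{"type":"array","items":{"type":"array","items":{"type":"number"}}}},"jaw":{"type":"number"},"squeeze":{"type":"number"}},"required":["motion"]}

```bash
mkdir -p pics; ls
cat > h.py <<'E'
import numpy as np, cv2
from bench import ctrl
from scipy.spatial.transform import Rotation as Ro
def cam(n):
    c=ctrl.read_camera(n); 
    d=c["depth"]; K=c["mtx"]; v,u=np.mgrid[0:d.shape[0],0:d.shape[1]]
    P=np.stack([(u-K[0,2])*d/K[0,0],(v-K[1,2])*d/K[1,1],d],-1)
    c["W"]=(P-c["t"])@c["R"]   # R^T (P-t)
    c["W"][d==0]=np.nan
    return c
def proj(c,X):
    p=c["R"]@np.asarray(X)+c["t"]; p=c["mtx"]@p; return p[:2]/p[2]
def st():
    s=ctrl.observe(); R=Ro.from_quat(s["tcp_rot"]).as_matrix()
    return s,np.array(s["eef_pos"]),R
E
python3 - <<'E'
from h import *
s,p,R=st(); print(s["time_s"],p,R.round(3).tolist(),s["finger_gap"])
for n in ["top","scene"]:
    c=cam(n); cv2.imwrite(f"pics/{n}0.png",c["color"]); np.savez(f"{n}0.npz",**{k:c[k] for k in c})
    print(n,c["mtx"].tolist(),(-c["R"].T@c["t"]).round(3))
E
```

```text
pics
0.0 [ 0.24815793 -0.62712404  0.2489447 ] [[0.93, 0.368, -0.001], [0.368, -0.93, 0.002], [-0.0, -0.002, -1.0]] 0.0850965363151296
top [[438.66089140001014, 0.0, 319.05406878567555], [0.0, 438.66089140001014, 201.821117535324], [0.0, 0.0, 1.0]] [ 0.32  -0.035  1.268]
scene [[474.7810508271933, 0.0, 325.3028961178796], [0.0, 474.7810508271933, 195.47202267956928], [0.0, 0.0, 1.0]] [ 1.473 -0.946  1.119]
```

View pics/top0.png

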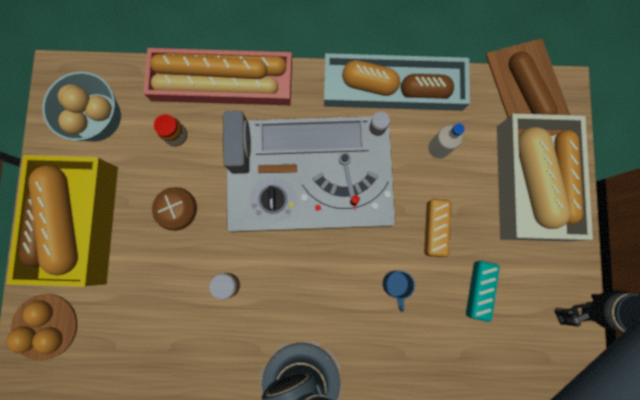

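View pics/scene0.png

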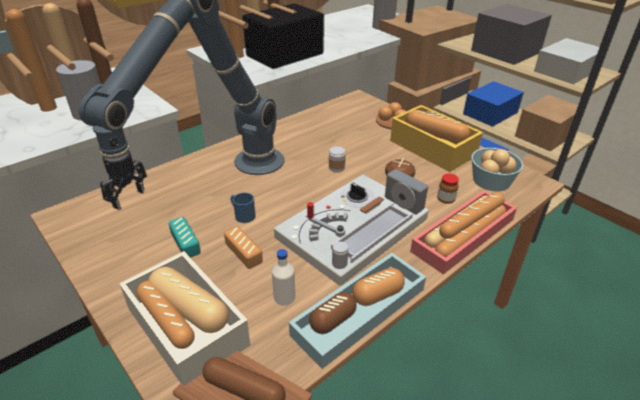

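Top view: the slicer is at about (310,175), with its knob at (272,199), lever handle at (355,200) and a red dot at (318,208). Loaf-shaped candidates are the light-brown striped block (439,228), the teal striped block (484,291), and the breads in the trays (370,77), (428,85), (545,180), (50,220). I choose (439,228) and will check it in a close crop while measuring.

Run:
```python
from h import *
c=dict(np.load("top0.npz")); W=c["W"]; im=c["color"]
a=cv2.resize(im[105:265,215:475],None,fx=3,fy=3,interpolation=cv2.INTER_CUBIC); cv2.imwrite("pics/crop1.png",a)
# slicer deck: z~0.05
m=(abs(W[...,2]-0.05)<0.006)&(W[...,0]>.3)&(W[...,0]<.8)&(abs(W[...,1])<.4)
n,l,s,ce=cv2.connectedComponentsWithStats(m.astype(np.uint8)); i=1+np.argmax(s[1:,4])
pts=W[l==i]; r=cv2.minAreaRect(pts[:,:2].astype(np.float32)); print("deck",r,np.median(pts[:,2]))
def rect(box,zlo,zhi,name):
    u0,v0,u1,v1=box; w=W[v0:v1,u0:u1].reshape(-1,3); w=w[(w[:,2]>zlo)&(w[:,2]<zhi)]
    r=cv2.minAreaRect(w[:,:2].astype(np.float32)); print(name,r,w.mean(0).round(4),np.median(w[:,2]).round(4),len(w))
rect((420,192,458,262),.05,.08,"loaf"); rect((465,255,503,325),.03,.08,"teal")
rect((255,183,292,215),.088,.11,"knobbar"); rect((340,185,372,212),.115,.14,"handle")
rect((365,105,392,140),.11,.14,"shaker");rect((255,160,300,178),.065,.08,"brush");rect((425,120,470,160),.1,.25,"milk")
hsv=cv2.cvtColor(im,cv2.COLOR_BGR2HSV)
for name,lo,hi in [("red",(0,140,120),(8,255,255)),("yel",(20,110,120),(35,255,255))]:
    k=cv2.inRange(hsv,lo,hi); k[:110]=0;k[235:]=0;k[:,:228]=0;k[:,395:]=0
    n,l,s,ce=cv2.connectedComponentsWithStats(k)
    for i in range(1,n):
        if s[i,4]>3: print(name,s[i],ce[i].round(1),np.nanmean(W[l==i],0).round(4))
```

```text
deck ((0.582752525806427, -0.0065122246742248535), (0.3201308250427246, 0.4698668122291565), 3.6942965984344482) 0.050289821837744435
loaf ((0.43567267060279846, -0.37287580966949463), (0.06075691431760788, 0.15874513983726501), 87.06222534179688) [ 0.4343 -0.3708  0.0593] 0.0596 1195
teal ((0.2664477825164795, -0.49447008967399597), (0.06124378740787506, 0.15978369116783142), 79.4887924194336) [ 0.2657 -0.4907  0.0571] 0.0589 1432
knobbar ((0.5009284615516663, 0.09275779873132706), (0.06345083564519882, 0.01454839762300253), 3.375758409500122) [0.5001 0.0926 0.0971] 0.0971 137
handle ((0.49618443846702576, -0.13070115447044373), (0.021392131224274635, 0.02036740817129612), 1.6956424713134766) [ 0.4965 -0.1309  0.1263] 0.1265 65
shaker ((0.7157853245735168, -0.1968109905719757), (0.04712064936757088, 0.04686971381306648), 35.05999755859375) [ 0.7142 -0.1963  0.1235] 0.1247 266
brush ((0.5852187871932983, 0.08252520859241486), (0.024213692173361778, 0.1089136078953743), 2.2952985763549805) [0.5852 0.0835 0.0719] 0.0721 344
milk ((0.6744155287742615, -0.38389110565185547), (0.06371250003576279, 0.059723664075136185), 48.27598571777344) [ 0.6697 -0.3794  0.1434] 0.1341 557
red [351 195   8   8  47] [354.8 198.9] [ 0.4961 -0.1296  0.1269]
red [316 205   4   5  18] [317.5 207.2] [ 0.4807 -0.0323  0.0528]
yel [290 203   3   3   9] [291. 204.] [0.4874 0.042  0.0536]
```

View pics/crop1.png

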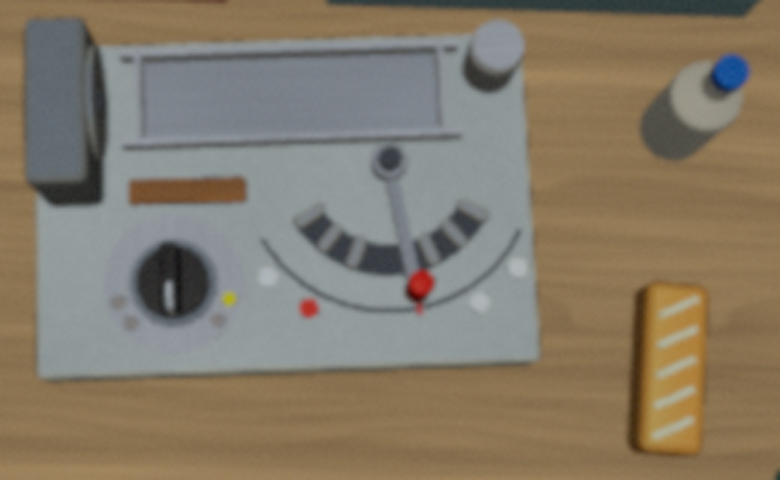

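The crop confirms the choice: the light-brown loaf with white stripes is at crop (672,368). The red dot (308,308) marks the -31° notch. The yellow dot (229,298) marks selector 0, so the knob needs a turn of 72° counter-clockwise. Next I move over the loaf.

Request:
play_rows --motion '[[[20, -12, 5, 3], [55, -34, 20, 8], [95, -59, 40, 14], [133, -83, 60, 20], [171, -107, 80, 24.5], [208, -130, 95, 24.5], [240, -150, 105, 24.5], [260, -163, 109, 24.5], [268, -167, 109, 24.5], [268, -167, 109, 24.5]]]' --jaw 1 --squeeze 50

```text
time_s: 0.93
eef_pos: [0.4398, -0.3673, 0.1396]
tcp_rot: [1.0, -0.02, -0.0, -0.002]
ft_force: [-0.1, 0.3, 0.5]
finger_gap: 0.0853
gripper_force: 0.0
```

```bash
cat > go.py <<'E'
import sys
from h import *
# usage: go.py x y z toolxyaw(deg) -> shifts mm in tool axes
s,p,R=st(); T=np.array([float(a) for a in sys.argv[1:4]])
yaw=np.degrees(np.arctan2(R[1,0],R[0,0])); d=R.T@(T-p)*1000
t=(yaw-float(sys.argv[4])+180)%360-180
print("t",round(s["time_s"],2),"pos",p.round(4),"yaw",yaw.round(2),"gap",s["finger_gap"],"F",np.round(s["ft_force"],1),"q7",round(s["q"][6],2)); print("shift",d.round(1),"turn",round(t,1))
E
python3 go.py .4357 -.3729 .047 -2.94
python3 - <<'E'
from h import *
c=cam("wrist"); W=c["W"]; im=c["color"]; cv2.imwrite("pics/w1.png",im)
m=(W[...,2]>.053)&(W[...,2]<.066)&(abs(W[...,0]-.436)<.12)&(abs(W[...,1]+.373)<.06)
w=W[m]; print(len(w), cv2.minAreaRect(w[:,:2].astype(np.float32)) if len(w) else 0, np.median(w[:,2]), w[:,:2].min(0),w[:,:2].max(0))
E
```

```text
t 0.93 pos [ 0.4398 -0.3673  0.1396] yaw -2.34 gap 0.08528765135683537 F [-0.1  0.3  0.5] q7 -1.01
shift [-3.9  6.2 92.6] turn 0.6
13265 ((0.4353539049625397, -0.37130245566368103), (0.05764445662498474, 0.15632744133472443), 86.7265853881836) 0.059060494257572094 [ 0.35626885 -0.40384827] [ 0.51440921 -0.33900905]
```

View pics/w1.png

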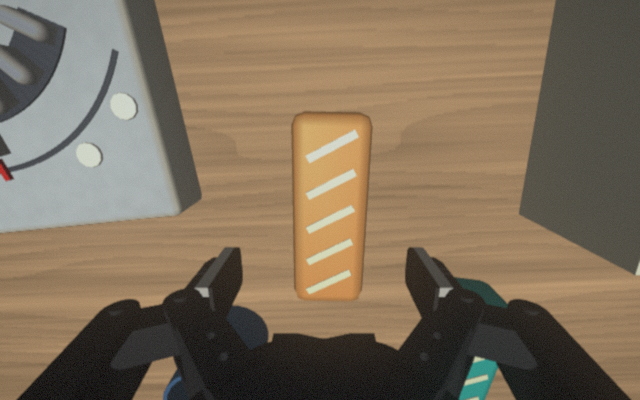

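The wrist view shows the light-brown striped loaf centred between the fingers at (332,205). Now I descend.

Request:
play_rows --motion '[[[0, -1, 15, 0], [0, -1, 35, 0], [0, -1, 55, 0], [0, -1, 75, 0.5], [0, -1, 88, 0.5], [0, -1, 93, 0.5], [0, -1, 93, 0.5], [0, -1, 93, 0.5]]]'

```text
time_s: 1.65
eef_pos: [0.4359, -0.3738, 0.0484]
tcp_rot: [1.0, -0.03, 0.0, 0.0]
ft_force: [0.4, -0.7, -0.0]
finger_gap: 0.0854
gripper_force: 0.0
```

```bash
python3 go.py .4355 -.372 .047 -3.1
```

```text
t 1.65 pos [ 0.4359 -0.3738  0.0484] yaw -3.49 gap 0.08542272253551185 F [ 0.4 -0.7 -0. ] q7 -1.03
shift [-0.5 -1.8  1.4] turn -0.4
```

Request:
play_rows --motion '[[[0, -1, 1, 0], [0, -2, 1, 0], [0, -2, 1, 0], [0, -2, 1, 0], [0, -2, 1, 0], [0, -2, 1, 0], [0, -2, 1, 0], [0, -2, 1, 0]]]' --jaw 0 --squeeze 50

```text
time_s: 2.32
eef_pos: [0.4369, -0.3712, 0.0482]
tcp_rot: [1.0, -0.03, 0.001, 0.001]
ft_force: [-0.6, 0.6, 5.5]
finger_gap: 0.0596
gripper_force: 56.3
```

Request:
play_rows --motion '[[[0, 0, -4, 0], [0, 0, -15, 0], [0, 0, -35, 0], [0, 0, -60, 0], [0, 0, -90, 0], [0, 0, -120, 0], [0, 0, -150, 0], [0, 0, -175, 0], [0, 0, -188, 0], [0, 0, -190, 0]]]'

```text
time_s: 3.15
eef_pos: [0.4372, -0.3713, 0.2404]
tcp_rot: [1.0, -0.03, 0.002, 0.002]
ft_force: [0.0, -1.4, -4.3]
finger_gap: 0.0589
gripper_force: 55.6
```

```bash
python3 go.py .6832 -.0101 .230 93.7
```

```text
t 3.15 pos [ 0.4372 -0.3713  0.2404] yaw -3.41 gap 0.05889931673862989 F [ 0.  -1.4 -4.3] q7 -1.01
shift [ 224.1 -375.2   10.3] turn -97.1
```

Request:
play_rows --motion '[[[4, -7, 0, -2], [15, -25, 0, -7], [32, -53, 0, -13], [50, -84, 0, -19], [69, -115, 0, -25], [88, -147, 0, -32], [106, -178, 0, -39], [125, -209, 0, -46], [144, -241, 0, -53], [160, -268, 0, -59]]]'

```text
time_s: 3.98
eef_pos: [0.6118, -0.1088, 0.2346]
tcp_rot: [0.882, 0.471, -0.001, -0.002]
ft_force: [1.5, 0.3, -4.0]
finger_gap: 0.0592
gripper_force: 55.3
```

```bash
python3 go.py .6832 -.0101 .230 93.7
```

```text
t 3.98 pos [ 0.6118 -0.1088  0.2346] yaw 56.15 gap 0.05920456397184847 F [ 1.5  0.3 -4. ] q7 -0.62
shift [121.7   4.3   4.6] turn -37.6
```

Request:
play_rows --motion '[[[28, 0, 0, -7], [56, 0, 0, -14], [82, 0, 0, -21], [104, 0, 0, -28], [118, 0, 0, -34], [124, 0, 0, -38], [125, 0, 0, -38], [125, 0, 0, -38], [125, 0, 0, -38], [125, 0, 0, -38]]]'

```text
time_s: 4.82
eef_pos: [0.6819, -0.0108, 0.2362]
tcp_rot: [0.685, 0.728, -0.001, -0.0]
ft_force: [0.0, -0.2, -4.8]
finger_gap: 0.0592
gripper_force: 55.4
```

```bash
python3 go.py .6832 -.0101 .0975 93.7
python3 - <<'E'
from h import *
c=cam("top"); W=c["W"]; s,p,R=st(); print(p)
o=np.array([.6832,-.0101]);q=W[...,:2]-o
a=np.radians(3.69); x=q@[np.cos(a),np.sin(a)]; y=q@[-np.sin(a),np.cos(a)]
# loaf bits in the air
m=(abs(x)<.06)&(abs(y)<.12)&(W[...,2]>.17)&(W[...,2]<.27); w=W[m]
for side in (-1,1):
    k=m&(np.sign(y)==side)&(abs(y)>.05)&(abs(y)<.075); print(side,k.sum(),np.nanmedian(W[k][:,2]),x[k].min(),x[k].max())
k=m&(W[...,2]<.258); print("y",y[k].min(),y[k].max())
cv2.imwrite("pics/top1.png",cv2.resize(c["color"][40:260,190:500],None,fx=2,fy=2))
E
```

```text
t 4.82 pos [ 0.6819 -0.0108  0.2362] yaw 93.47 gap 0.059189319400500255 F [ 0.  -0.2 -4.8] q7 -0.2
shift [  0.8   1.5 138.7] turn -0.2
[ 0.6821223  -0.01071529  0.23657344]
  return np.nanmean(a, axis, out=out, keepdims=keepdims)
Traceback (most recent call last):
ValueError: zero-size array to reduction operation minimum which has no identity
```

Request:
play_rows --motion '[[[0, 1, 8, 0], [0, 1, 25, 0], [0, 1, 48, 0], [0, 1, 71, 0], [0, 1, 90, 0], [0, 1, 102, 0], [0, 1, 109, 0], [0, 1, 110, 0], [0, 1, 110, 0], [0, 1, 110, 0]]]'

```text
time_s: 5.7
eef_pos: [0.6846, -0.0094, 0.1284]
tcp_rot: [0.685, 0.729, 0.001, 0.001]
ft_force: [-0.1, 0.3, -4.6]
finger_gap: 0.0594
gripper_force: 55.3
```

```bash
python3 go.py .6832 -.0101 .0975 93.7
python3 - <<'E'
from h import *
c=cam("wrist"); cv2.imwrite("pics/w2.png",c["color"])
E
```

```text
t 5.7 pos [ 0.6846 -0.0094  0.1284] yaw 93.58 gap 0.05936645050434348 F [-0.1  0.3 -4.6] q7 -0.24
shift [-0.6 -1.5 30.9] turn -0.1
```

View pics/w2.png

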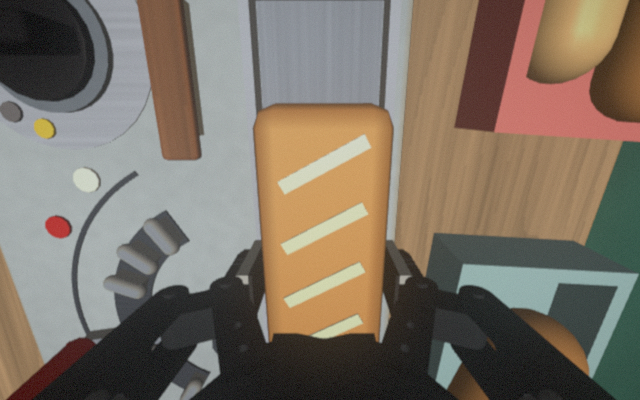

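The wrist view shows the loaf (257–392) lined up over the trough (252–388). I lower it the rest of the way.

Request:
play_rows --motion '[[[0, -1, 7, 0], [0, -1.5, 14, 0], [0, -1.5, 20, 0], [0, -1.5, 24, 0], [0, -1.5, 27, 0], [0, -1.5, 29, 0], [0, -1.5, 30, 0], [0, -1.5, 30, 0]]]'

```text
time_s: 6.42
eef_pos: [0.6823, -0.0096, 0.0983]
tcp_rot: [0.685, 0.729, -0.0, 0.0]
ft_force: [-3.3, -1.1, 3.3]
finger_gap: 0.0593
gripper_force: 56.1
```

```bash
python3 go.py .6832 -.0101 .0975 93.7
```

```text
t 6.42 pos [ 0.6823 -0.0096  0.0983] yaw 93.58 gap 0.05930532906743228 F [-3.3 -1.1  3.3] q7 -0.26
shift [-0.5  0.9  0.8] turn -0.1
```

Floor contact is felt, so I release and rise.

Request:
play_rows --motion '[[[0, 0, 0, 0], [0, 0, 0, 0], [0, 0, 0, 0], [0, 0, 0, 0], [0, 0, -2, 0], [0, 0, -10, 0], [0, 0, -30, 0], [0, 0, -60, 0], [0, 0, -90, 0], [0, 0, -110, 0]]]' --jaw 1

```text
time_s: 7.25
eef_pos: [0.6833, -0.0093, 0.2109]
tcp_rot: [0.685, 0.729, 0.002, 0.001]
ft_force: [0.2, 0.4, 0.5]
finger_gap: 0.0854
gripper_force: 0.0
```

```bash
python3 go.py .501 .093 .19 3.7
python3 - <<'E'
from h import *
c=cam("wrist"); W=c["W"]; cv2.imwrite("pics/w3.png",c["color"])
q=W[...,:2]-[.6832,-.0101]; a=np.radians(3.69); x=q@[np.cos(a),np.sin(a)]; y=q@[-np.sin(a),np.cos(a)]
m=(abs(x)<.05)&(abs(y)<.13)&(abs(W[...,2]-.11)<.008)&(np.isfinite(x)); print(m.sum(),x[m].min(),x[m].max(),y[m].min(),y[m].max(),np.median(W[m][:,2]))
print(cv2.minAreaRect(np.stack([x[m],y[m]],1).astype(np.float32)))
E
```

```text
t 7.25 pos [ 0.6833 -0.0093  0.2109] yaw 93.6 gap 0.08543403287055865 F [0.2 0.4 0.5] q7 -0.21
shift [ 113.5 -175.6   20.2] turn 89.9
11423 -0.030021928769204714 0.028236486395333976 -0.07796221035151178 0.07774832714490738 0.10899408491332613
((-0.0008864384144544601, -0.00010126829147338867), (0.05824156850576401, 0.1557094305753708), 0.015674473717808723)
```

Request:
play_rows --motion '[[[10, -16, 0, 6], [23, -35, 0, 13], [36, -56, 0, 20], [50, -77, 0, 27], [63, -98, 0, 34], [76, -118, 0, 41], [90, -139, 0, 48], [102, -158, 0, 55], [110, -171, 0, 62], [114, -176, 0, 69]]]'

```text
time_s: 8.13
eef_pos: [0.4972, 0.0946, 0.2076]
tcp_rot: [0.977, 0.211, -0.0, -0.0]
ft_force: [-0.2, -0.2, 1.1]
finger_gap: 0.0853
gripper_force: 0.0
```

Request:
play_rows --motion '[[[0, 0, 0, 7], [0, 0, 0, 14], [0, 0, 5, 19], [0, 0, 20, 21], [0, 0, 35, 21], [0, 0, 45, 21], [0, 0, 50, 21], [0, 0, 50, 21], [0, 0, 50, 21]]]'

```text
time_s: 8.88
eef_pos: [0.4996, 0.0932, 0.1573]
tcp_rot: [1.0, 0.031, 0.0, -0.0]
ft_force: [-1.1, -0.2, -0.0]
finger_gap: 0.0857
gripper_force: 0.0
```

```bash
python3 go.py .501 .093 .086 3.7
python3 - <<'E'
from h import *
c=cam("wrist"); cv2.imwrite("pics/w4.png",c["color"]); W=c["W"]
m=(W[...,2]>.09)&(W[...,2]<.104)&(abs(W[...,0]-.501)<.045)&(abs(W[...,1]-.093)<.03); w=W[m]
print(m.sum(), cv2.minAreaRect(w[:,:2].astype(np.float32)))
E
```

```text
t 8.88 pos [0.4996 0.0932 0.1573] yaw 3.59 gap 0.08573166698775402 F [-1.1 -0.2 -0. ] q7 -1.88
shift [ 1.3  0.3 71.3] turn -0.1
1828 ((0.49989399313926697, 0.09516166895627975), (0.06278172135353088, 0.015966398641467094), 4.1351542472839355)
```

View pics/w4.png

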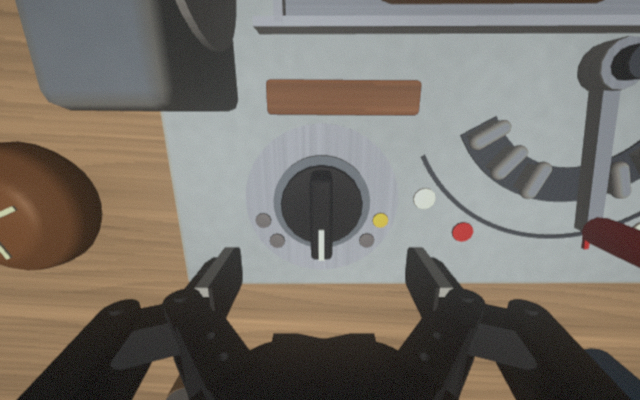

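The wrist view shows the knob bar between the fingers with the pointer at (321,245), the yellow dot at (380,220) and the brush clear at (343,97). I descend and pinch.

Request:
play_rows --motion '[[[1, -0.5, 10, 0], [1, -0.5, 25, 0], [1, -0.5, 42, 0], [1, -0.5, 57, 0], [1, -0.5, 66, 0], [1, -0.5, 71, 0], [1, -0.5, 71, 0]]]' --jaw 0.6

```text
time_s: 9.52
eef_pos: [0.4999, 0.0936, 0.0851]
tcp_rot: [1.0, 0.031, -0.001, 0.0]
ft_force: [0.1, -0.1, 0.5]
finger_gap: 0.0512
gripper_force: 0.0
```

Request:
play_rows --motion '[[[0, 0, 0, 0], [0, 0, 0, 0], [0, 0, 0, 0], [0, 0, 0, 0], [0, 0, 0, 0], [0, 0, 0, 0], [0, 0, 0, 0]]]' --jaw 0 --squeeze 40

```text
time_s: 10.1
eef_pos: [0.5009, 0.0949, 0.087]
tcp_rot: [0.999, 0.032, 0.001, -0.001]
ft_force: [-1.0, 3.1, 6.8]
finger_gap: 0.0153
gripper_force: 44.4
```

```bash
python3 go.py .501 .093 .086 76
```

```text
t 10.1 pos [0.5009 0.0949 0.087 ] yaw 3.64 gap 0.01528488985348017 F [-1.   3.1  6.8] q7 -1.92
shift [-0.   1.9  1. ] turn -72.4
```

Request:
play_rows --motion '[[[0, 1, 0, -3], [0, 1, 0, -10], [0, 1, 0, -17], [0, 1, 0, -24], [0, 1, 0, -31], [0, 1, 0, -38], [0, 1, 0, -45], [0, 1, 0, -52], [0, 1, 0, -59], [0, 1, 0, -65]]]'

```text
time_s: 10.93
eef_pos: [0.5008, 0.0952, 0.087]
tcp_rot: [0.824, 0.566, 0.002, -0.001]
ft_force: [-2.0, 5.3, 5.1]
finger_gap: 0.0151
gripper_force: 44.3
```

Request:
play_rows --motion '[[[0, 0, 0, -5], [0, 0, 0, -7.5], [0, 0, 0, -8], [0, 0, 0, -8], [0, 0, 0, -8], [0, 0, 0, -8]]]'

```text
time_s: 11.43
eef_pos: [0.5008, 0.0953, 0.087]
tcp_rot: [0.785, 0.619, 0.002, -0.001]
ft_force: [-2.4, 7.0, 6.2]
finger_gap: 0.0154
gripper_force: 44.8
```

```bash
python3 go.py .501 .093 .086 76; python3 -c "
from h import *
print(st()[0]['ft_torque'])"
```

```text
t 11.43 pos [0.5008 0.0953 0.087 ] yaw 76.5 gap 0.015386447557896374 F [-2.4  7.   6.2] q7 -0.85
shift [-2.1  0.7  1. ] turn 0.5
[ 1.42168453  0.46030551 -0.56967029]
```

The knob has turned 72.9° and sits at its end stop. I release it and go up.

Request:
play_rows --motion '[[[0, 0, 0, 0], [0, 0, 0, 0], [0, 0, 0, 0], [0, 0, 0, 0], [0, 0, -5, 0], [0, 0, -25, 0], [0, 0, -50, 0], [0, 0, -75, 0], [0, 0, -95, 0], [0, 0, -100, 0]]]' --jaw 0.6

```text
time_s: 12.27
eef_pos: [0.5022, 0.0931, 0.1895]
tcp_rot: [0.785, 0.62, 0.003, 0.002]
ft_force: [0.5, -0.3, -0.1]
finger_gap: 0.0514
gripper_force: 0.0
```

```bash
python3 go.py .4965 -.131 .185 102
```

```text
t 12.27 pos [0.5022 0.0931 0.1895] yaw 76.57 gap 0.051412783847479056 F [ 0.5 -0.3 -0.1] q7 -0.73
shift [-219.3   46.5    4.4] turn -25.4
```

Request:
play_rows --motion '[[[-15, 3, 0, -3], [-45, 10, 0, -7], [-80, 17, 0, -11], [-115, 24, 0, -15], [-150, 32, 0, -19], [-185, 39, 0, -22], [-208, 44, 0, -25], [-219, 46.5, 0, -25.5], [-219, 46.5, 0, -25.5], [-219, 46.5, 0, -25.5]]]'

```text
time_s: 13.1
eef_pos: [0.4943, -0.1313, 0.1855]
tcp_rot: [0.629, 0.777, -0.0, -0.001]
ft_force: [-0.1, 1.2, 0.4]
finger_gap: 0.0507
gripper_force: 0.0
```

```bash
python3 go.py .4965 -.131 .108 102
python3 - <<'E'
from h import *
im=[cam("wrist"),cam("top")]
c=im[0]; W=c["W"]; hsv=cv2.cvtColor(c["color"],cv2.COLOR_BGR2HSV)
m=((hsv[...,0]<8)|(hsv[...,0]>174))&(hsv[...,1]>130)&(abs(W[...,2]-.127)<.006)&(abs(W[...,0]-.4965)<.04)
w=W[m]; print(m.sum(), cv2.minEnclosingCircle(w[:,:2].astype(np.float32)) if m.sum() else 0, w.mean(0))
c2=im[1]; hs=cv2.cvtColor(c2["color"],cv2.COLOR_BGR2HSV); 
a=cv2.resize(c2["color"][105:240,225:400],(640,494)); cv2.imwrite("pics/top5.png",a); cv2.imwrite("pics/w5.png",c["color"])
E
```

```text
t 13.1 pos [ 0.4943 -0.1313  0.1855] yaw 101.99 gap 0.05073414583912552 F [-0.1  1.2  0.4] q7 0.14
shift [-0.2  2.2 77.5] turn -0.0
698 ((0.4966011643409729, -0.12976133823394775), 0.011098876595497131) [ 0.49633751 -0.12901841  0.12683439]
```

View pics/w5.png

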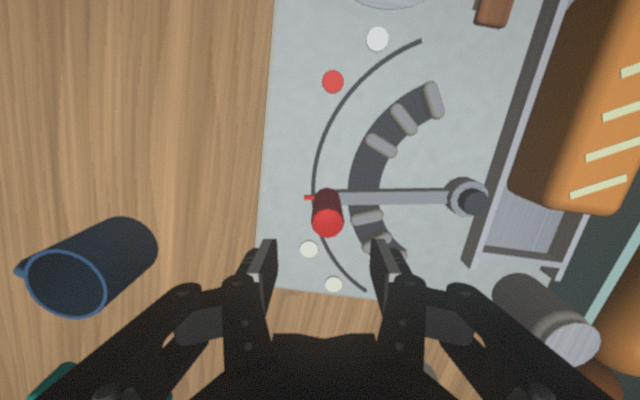

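View pics/top5.png

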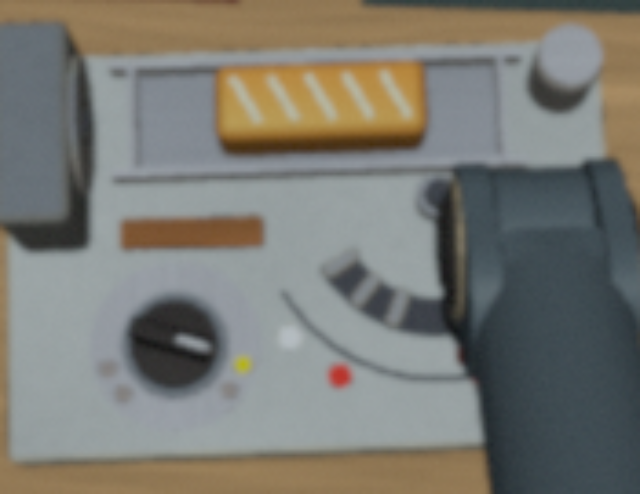

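The loaf lies in the trough and the knob points toward the yellow dot (243,365). The red handle (326,220) is between the fingers, and the red dot is at (333,82), one tooth away. I descend and grip the handle.

Request:
play_rows --motion '[[[1, 1, 10, 0], [1, 1, 28, 0], [1, 1, 46, 0], [1, 1, 62, 0], [1, 1, 72, 0], [1, 1, 77, 0], [1, 1, 77, 0]]]'

```text
time_s: 13.78
eef_pos: [0.495, -0.129, 0.1079]
tcp_rot: [0.628, 0.778, -0.0, -0.001]
ft_force: [0.2, -0.2, -0.3]
finger_gap: 0.0513
gripper_force: 0.0
```

Request:
play_rows --motion '[[[0, 0, 0, 0], [0, 0, 0, 0], [0, 0, 0, 0], [0, 0, 0, 0], [0, 0, 0, 0], [0, 0, 0, 0]]]' --jaw 0 --squeeze 50

```text
time_s: 14.28
eef_pos: [0.4965, -0.1299, 0.1097]
tcp_rot: [0.629, 0.778, 0.001, 0.001]
ft_force: [0.8, -0.5, 1.3]
finger_gap: 0.0231
gripper_force: 49.2
```

Request:
play_rows --motion '[[[0, 0, -3, 0], [0, 0, -8, 0], [0, 0, -14, 0], [0, 0, -20, 0], [0, 0, -24, 0], [0, 0, -25, 0], [0, 0, -25, 0], [0, 0, -25, 0]]]'

```text
time_s: 14.95
eef_pos: [0.4966, -0.1298, 0.1338]
tcp_rot: [0.629, 0.778, 0.001, 0.001]
ft_force: [7.3, 0.9, -7.9]
finger_gap: 0.0228
gripper_force: 49.3
```

```bash
python3 go.py .5081 -.0470 .131 62.7
python3 - <<'E'
from h import *
s,p,R=st(); P=np.array([.6191,-.1044]); a=np.radians(3.69)
v=p[:2]-P; r=np.hypot(*v); th=np.arctan2(v[1],v[0])-np.pi-a; th=(th+np.pi)%(2*np.pi)-np.pi
print("r",r,"ang",np.degrees(th), s["gripper_force"])
for k in range(1,9):
    t=th+(np.radians(-31)-th)*k/8; X=P+.125*np.array([np.cos(t+np.pi+a),np.sin(t+np.pi+a)])
    print(np.round(R.T[:2,:2]@(X-p[:2])*1000,1), round(-np.degrees(t-th),1))
E
```

```text
t 14.95 pos [ 0.4966 -0.1298  0.1338] yaw 102.1 gap 0.02275988314534269 F [ 7.3  0.9 -7.9] q7 0.08
shift [78.5 28.6  2.9] turn 39.4
r 0.12508257688957763 ang 8.013269008527486 49.343610405921936
[10.6  0.6] 4.9
[21.2  2. ] 9.8
[31.5  4.4] 14.6
[41.7  7.5] 19.5
[51.5 11.6] 24.4
[61.  16.5] 29.3
[70.  22.1] 34.1
[78.5 28.5] 39.0
```

Request:
play_rows --motion '[[[5, 0.3, 0, 2.5], [13, 0.8, 0, 6], [21, 2, 0, 10], [31.5, 4.4, 0, 14.6], [42, 7.5, 0, 19.5], [51.5, 11.6, 0, 24.4], [61, 16.5, 0, 29.3], [70, 22, 0, 34], [78.5, 28.5, 0, 39], [78.5, 28.5, 0, 39]]]'

```text
time_s: 15.78
eef_pos: [0.5072, -0.0463, 0.1334]
tcp_rot: [0.852, 0.523, -0.0, -0.0]
ft_force: [2.9, -2.1, -8.3]
finger_gap: 0.0228
gripper_force: 49.4
```

Request:
play_rows --motion '[[[0, 0, 0, 0], [0, 0, 0, 0], [0, 0, 0, 0], [0, 0, 0, 0]]]'

```text
time_s: 16.12
eef_pos: [0.5066, -0.0476, 0.1337]
tcp_rot: [0.852, 0.523, -0.0, -0.0]
ft_force: [4.3, -1.3, -8.2]
finger_gap: 0.023
gripper_force: 49.4
```

```bash
python3 go.py .5081 -.0470 .110 62.7
```

```text
t 16.12 pos [ 0.5066 -0.0476  0.1337] yaw 63.1 gap 0.022989078742595523 F [ 4.3 -1.3 -8.2] q7 -0.69
shift [ 1.2  1.  23.7] turn 0.4
```

Request:
play_rows --motion '[[[0.5, 0.5, 3, 0], [0.5, 0.5, 8, 0], [0.5, 0.5, 13, 0], [0.5, 0.5, 18, 0], [0.5, 0.5, 22, 0], [0.5, 0.5, 24, 0], [0.5, 0.5, 24, 0], [0.5, 0.5, 24, 0]]]'

```text
time_s: 16.78
eef_pos: [0.5073, -0.046, 0.1101]
tcp_rot: [0.852, 0.523, -0.0, -0.001]
ft_force: [-2.6, 5.2, 0.4]
finger_gap: 0.0227
gripper_force: 50.3
```

```bash
python3 go.py .5081 -.0470 .110 62.7
```

```text
t 16.78 pos [ 0.5073 -0.046   0.1101] yaw 63.1 gap 0.022727248542026516 F [-2.6  5.2  0.4] q7 -0.71
shift [-0.5  1.2  0.1] turn 0.4
```

Back at the gripping height (0.110), with no downward load on the tool, so the lever looks down in the notch. I release, rise clear and check.

Request:
play_rows --motion '[[[0, 0, 0, 0], [0, 0, 0, 0], [0, 0, 0, 0], [0, 0, 0, 0], [0, 0, -5, 0], [0, 0, -25, 0], [0, 0, -50, 0], [0, 0, -80, 0], [0, 0, -110, 0], [0, 0, -120, 0]]]' --jaw 0.6

```text
time_s: 17.62
eef_pos: [0.51, -0.047, 0.2347]
tcp_rot: [0.852, 0.523, 0.003, 0.003]
ft_force: [0.5, 0.5, 0.7]
finger_gap: 0.0511
gripper_force: 0.0
```

Request:
play_rows --motion '[[[-20, 0, 0, 0], [-55, 0, 0, 0], [-95, 0, 0, 0], [-135, 0, 0, 0], [-170, 0, 0, 0], [-195, 0, 0, 0], [-200, 0, 0, 0], [-200, 0, 0, 0], [-200, 0, 0, 0]]]'

```text
time_s: 18.37
eef_pos: [0.4174, -0.2247, 0.23]
tcp_rot: [0.852, 0.523, 0.0, -0.0]
ft_force: [0.5, 0.4, 0.6]
finger_gap: 0.0512
gripper_force: 0.0
```

Run:
```python
from h import *
s,p,R=st(); print(s["time_s"],p)
c=cam("top"); W=c["W"]; cv2.imwrite("pics/top6.png",cv2.resize(c["color"][105:240,225:400],(700,540),interpolation=cv2.INTER_CUBIC))
m=(abs(W[...,0]-.507)<.03)&(abs(W[...,1]+.047)<.03)&(W[...,2]>.115)&(W[...,2]<.18); w=W[m]; print(m.sum(),w.mean(0) if m.sum() else 0, np.median(w[:,2]))
m=(W[...,2]>.09)&(W[...,2]<.104)&(abs(W[...,0]-.501)<.045)&(abs(W[...,1]-.093)<.045); w=W[m]; print("knob",m.sum(),cv2.minAreaRect(w[:,:2].astype(np.float32)))
for n,b in dict(shaker=(.7142,-.1963),brush=(.5852,.0835)).items():
    m=(W[...,2]>.064)&(abs(W[...,0]-b[0])<.03)&(abs(W[...,1]-b[1])<.06)&(W[...,2]<.13); print(n,W[m].mean(0))
```

```text
18.3667 [ 0.41742744 -0.2246875   0.23001479]
66 [ 0.50637123 -0.04818352  0.12685476] 0.12722837493955375
knob 137 ((0.5010617971420288, 0.0935535877943039), (0.061893485486507416, 0.016274264082312584), 76.8548355102539)
shaker [ 0.71185723 -0.18748404  0.10664694]
brush [0.58521621 0.08365329 0.07192425]
```

View pics/top6.png

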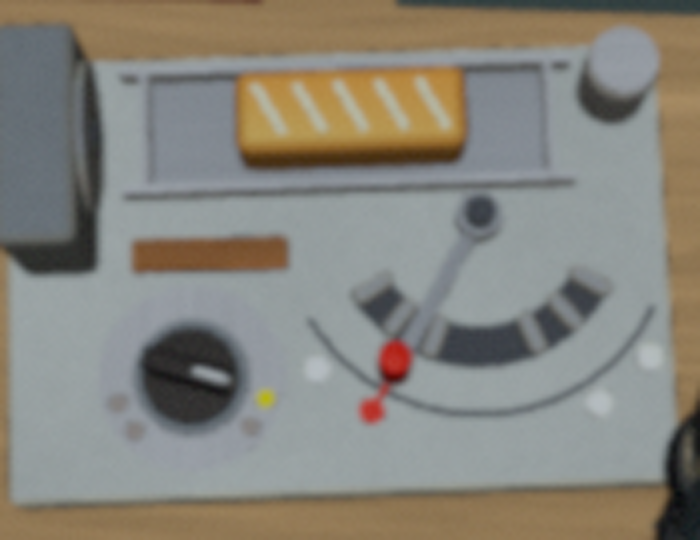

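The loaf is flat in the trough. The lever points at the red dot (371,411) with its handle top at 0.127 m, the same as when down at the start. The knob points at the yellow dot (266,399). The brush has not moved and the shaker still stands in place. I hand it in.

```bash
python3 -c "
from bench import ctrl
print(ctrl.sign_off())"
```

```text
the job is handed in; nothing more can be done
None
```

The bread slicer is set and handed in at about 18 s of the 69 s allowed: knob at the yellow mark, tin loaf flat in the trough, then the lever home in the red-dot notch, all confirmed by camera; the sign-off returned no verdict.

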